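# Hang the slotted thickness gauge on its stand pin

## Robot

A 6-joint arm with a two-finger parallel gripper is mounted at the origin on a cart in front of the work surface, level with it; the furniture and walls round the work are solid. World frame = base frame: x ahead of the robot, y to its left, z up, the work surface at z = 0. Lengths are in m, angles in degrees, forces in N, time in s.
With the tool pointing down it reaches from about 0.4 to 0.825 m from the base axis. Payload 7 kg.
Tool frame: the origin (TCP) lies between the finger pads; the fingertips stand ctrl.nose_length ahead of it and the grasp point (between the pads) lies 2 mm behind it (ctrl.nose_length is the distance from the TCP to the fingertips, in m); z points along the fingers, y is the line along which they close (so a half turn about z gives the same grasp; the last joint's range is limited). The gripper opens to 88 mm and grips with 3 to 60 N. Pads are 19 mm wide; open, the fingers measure 130 mm over their backs; the gripper's body (78 mm by 193 mm) begins 47 mm behind the grasp point.
Start: joints at [-50.701, 20.546, 0.682, 0, -70.136, -16.507], TCP at [0.261, -0.622, 0.244] pointing down, gripper open.
Joint ranges: [-176.03, 176.03], [-82.01, 121.73], [-58.28, 71.71], [-173.87, 95.51], [-174.79, -0.11], [-173.66, 173.66]. Speed limits (degrees/s): [136.94, 136.94, 172.46, 180, 180, 180].

## Interface

Orientations are given as [roll, pitch, yaw] about the fixed x, y, z axes, in that order (R = Rz(yaw) Ry(pitch) Rx(roll)).
In Python, from plant import ctrl gives the robot as it stands.
- The arm moves only by the tool apply_moves, never from a script. Its argument "commands" is a list of rows, each a list of 3 entries, a list of its own where there are three numbers: the shift along the world's x, y, z in cm, then the turn about the world's z in rad, then the closure, from 0 (fully open) to 1 (shut). In form: [[[x, y, z], turn, jaw], ...]. A call has 1 to 20 rows; each row is the pose to reach, as a shift and turn from the pose commanded when the call began; what a row does not reach only later rows make up. A row lasts 1/12 s, in which the tool goes at most 41.7 mm and 7.16 degrees, less where a joint would pass 70% of its speed; a pose out of reach is approached as far as the arm can. A call with a gripper value outside its range is refused whole. The fingers move at their own pace and stop on an object; the grip force is fixed at half the most. Time passes only in rows, so rows that repeat a pose let the fingers close. It gives the time, the measured TCP pose, the force, the opening and the grip force at its end, in the units of the state.
- ctrl.get_obs(): the state, without advancing time (a new reading comes with each control period).
- ctrl.snapshot(name): name is "scene" or "side" or "wrist"; returns a dict with "img" (400x640x3 uint8, red, green, blue), "fx", "fy", "cx", "cy" (pixels), "T" (4x4, takes a point from camera to world coordinates). Camera axes: x right, y up, looking along -z (the intrinsics and any distortion apply to the point x, -y, -z); pixel columns grow to the right and rows downward; lengths in m; the calibration is good to about 2 mm. A picture is of the moment at which its call begins. There is no depth.
- ctrl.close_job(): hands the job in; it is judged then, once.
Trained networks look in a picture, given as the dict that the camera call returned (one of the last four; its "shot" number tells which), for a name from the list of things; names that differ only in an ending like _2 or _b are one class to them, and where a whole thing is asked for, a point or a joint stands for the part that bears it (a point fixed in the world has none). Each returns a list of dicts, best first, with "score" (0 to 1); they miss things now and then, are a little off and sometimes report something else, mostly with a low value. They report only what shows in the picture. A call takes as long as a camera call. They do not tell look-alikes from the thing itself.
- ctrl.search_frame(picture, target): "at" ([column, row] in pixels, amid what is visible of it).
- ctrl.spot_point(picture, target): "at" ([column, row] in pixels: a listed point, or the origin of a listed thing).
The state is a dict: "clock": time; "joint_pos": joint angles; "qvel": joint speeds; "tau": joint torques, N m; "tool_pos": TCP position; "orientation": TCP orientation; "force": force on the tool from outside, world axes, zero at the start; "moment": the same for the moment, N m; "opening": finger opening in m; "gripper_force": force on a finger pad.
Only numpy, scipy, OpenCV 4.12 (cv2) and the standard library are available. Lean on these libraries where they do the work, as an engineer would, in place of code of your own. Each camera call takes 0.05 s, during which the arm holds its last target. There are 200 camera calls.

## Task

Draw the aluminium thickness gauge up out of its wooden rack and hang it on the headed pin of the grey stand: slide its side slot sideways over the neck of the pin, behind the head, until the pin is at the closed end, then let it down so that the pin sits in the notch, and leave it hanging free. The pin's height is adjustable, so feel for it: never press the gauge hard against the stand (keep it under about 20 N), and leave the other things on the bench where they are.

Things in the scene. Friction and masses are not known exactly. Their poses are not given: they have to be found in the camera images.
- gauge_grip (a point): where to hold the gauge: middle of the blue plastic tab on top of it. Tab 12 mm thick (x), 44 mm wide (y), 20 mm above and 20 mm below this point. z up, x square to the plate, y along it toward the slot's open mouth. The plate's underside is 132 mm lower
- gauge_notch (a point): middle of the top edge of the notch, which rests on the pin once the gauge hangs: 28 mm below gauge_grip, 104 mm above the plate's underside; same axes. The notch is 12 mm wide (y -6 to +6 mm) and opens down into the closed end of the slot, whose upper edge is 8 mm below this point
- gauge_slot (a point): middle of the level hanging slot at the end of its lower jaw, 42 mm in y and 42 mm below gauge_grip; same axes. The slot is 12 mm high (6 mm up and down from here) and runs through the plate from its closed end (48 mm toward -y) to here. The lip above it is longer: it goes on 20 mm toward +y, a bar 10 mm tall with a flat underside
- gauge: the gauge, an upright aluminium plate 6 mm thick (x), 84 mm wide (y), 0.2 to 0.35 kg, weight near the middle of y, front and back alike (it may hang either way round). Origin in the centre of its underside, axes as for its points. Starts upright in the rack, underside 10 mm above the bench. The four upright slots in its lower half do not matter
- rack: fixed wooden block 60 x 104 x 36 mm with a groove 7.6 mm wide along its y that holds the gauge's foot, 26 mm deep: the gauge comes out straight up. Origin in the centre of its underside
- stand: fixed stand: grey base 130 x 130 x 10 mm, short column, and a dark clamp with a level steel pin that points to -x of this frame (toward the robot at zero yaw). Origin on the bench under the middle of the pin's neck. The clamp is set firmly at some height: the pin's axis lies anywhere from 135 to 175 mm above the bench, and this is not reported
- stand_pin (a point): middle of the pin's height range, 155 mm above stand, same axes; the pin is up to 20 mm above or below. Neck 8 mm in diameter along x, at y = 0, free from x = -6 mm (back of the head) to +6 mm (collar, 16 mm across). Head 18 mm across, x -6 to -12 mm. Clamp face 34 mm wide at x = 9.5 mm; nothing rises over 9 mm above the pin's axis
- tin_a: bystander: round aluminium sample tin with lid, 67 mm across, 44 mm tall; origin at the centre of its underside
- tin_b: bystander: a second round aluminium sample tin with lid, 67 mm across, 44 mm tall; origin at the centre of its underside
- wash_bottle: bystander: white wash bottle with bent spout, 68 x 120 x 208 mm; origin at the centre of its underside
- brush: bystander: wooden sieve brush lying down, 31 x 175 x 31 mm (long along its y); origin at the centre of its underside
Things that resemble listed ones, but are neither listed nor needed, are in the scene too. There is more than one size of the gauge; the job needs the larger.

How it is judged (in metres and radians):
On the way:
1. the gauge is drawn up clear of the rack (height (world z) of gauge above 0.045 m), for 0.1 s.
At the end, for the whole second after the job is handed in: the gauge hangs at rest on the pin by its notch: top of the notch within 5 mm of the pin sideways and of the middle of the neck lengthways, 134 to 184 mm above the bench, the plate upright within 0.12 rad and square to the pin within 0.3 rad, its weight on the stand (x of gauge_notch in the frame of stand between -0.005 and 0.005 m and y of gauge_notch in the frame of stand between -0.005 and 0.005 m and z of gauge_notch in the frame of stand between 0.134 and 0.184 m and angle between gauge_notch's own z axis and vertical below 0.12 rad and angle between the x axis of gauge_notch and the x axis of stand, either way round below 0.3 rad and contact force between gauge and stand above 0.5 N and linear speed of gauge below 0.02 m/s and angular speed of gauge below 0.2 rad/s); the robot touches nothing.
It fails at once if the gauge is pressed against the stand with more than 20 N (contact force between gauge and stand above 20 N).
It fails at once if another thing on the bench (tin, bottle, brush) is pushed more than 20 mm (distance of any of tin_a, tin_b, wash_bottle, brush from where it was at the start of the episode above 0.02 m).
It also fails if it takes over 51 s, if anything falls off the work surface, if the arm or the gripper's body presses on something with over 40 N, if the wrist force passes 120 N, or if a joint passes its speed limit or range.

## Working session

There is one attempt and no reset: what is moved stays moved. The work goes in short steps, Python scripts to look and compute and a tool call to move; the robot and the scene stay as the last step left them, time stands still between calls to the robot, and variables do not carry over. Pictures are saved under pics/ and viewed, at most 10 in all, crops included, and the job is handed in when it is done.

Besides the shell and the picture viewer there is one more tool, called after "Request:" as name(argument=value, ...) on one line, values as JSON. apply_moves: Moves the arm, as the interface text tells. Its arguments: {"type":"object","properties":{"commands":{"type":"array"}},"required":["commands"]}

```bash
mkdir -p pics
cat > h.py <<'E'
import numpy as np, cv2
from plant import ctrl
def snap(n,f=None):
    p=ctrl.snapshot(n)
    if f: cv2.imwrite('pics/'+f,p['img'][:,:,::-1])
    return p
def ray(p,uv):
    d=np.array([(uv[0]-p['cx'])/p['fx'],-(uv[1]-p['cy'])/p['fy'],-1.])
    T=np.array(p['T']);return T[:3,3],T[:3,:3]@d
def atz(p,uv,z):
    o,d=ray(p,uv);return o+d*(z-o[2])/d[2]
def proj(p,X):
    T=np.array(p['T']);c=T[:3,:3].T@(np.array(X)-T[:3,3])
    return np.array([p['cx']+p['fx']*c[0]/-c[2],p['cy']-p['fy']*c[1]/-c[2]])
def tri(rs):
    A=0;b=0
    for o,d in rs:
        d=d/np.linalg.norm(d);P=np.eye(3)-np.outer(d,d);A=A+P;b=b+P@o
    X=np.linalg.solve(A,b)
    return X,[round(1e3*np.linalg.norm(np.cross(X-o,d/np.linalg.norm(d))),1) for o,d in rs]
E
python3 - <<'E'
from h import *
o=ctrl.get_obs();print(o,ctrl.nose_length)
ims=[]
for n in ['scene','side','wrist']:
    p=snap(n,n+'0.png');ims.append(p['img'])
    print(n,p.keys(),p['fx'],p['cx'],p['cy'],np.round(p['T'],3).tolist())
    for t in ['gauge_grip','gauge_notch','gauge_slot','gauge','rack','stand','stand_pin','tin_a','wash_bottle','brush']:
        print(t,[(np.round(r['at']).tolist(),round(r['score'],2)) for r in ctrl.spot_point(p,t)][:4])
E
```

```text
{'clock': 0.0, 'joint_pos': array([-5.07018473e+01,  2.05895387e+01,  6.31769585e-01, -1.89763663e-02,
       -7.01383459e+01, -1.65097912e+01]), 'qvel': array([-0.02663142, -0.05362854,  0.02203932,  0.06159752, -0.01381524,
        0.06450532]), 'tau': array([ 1.50246509e-03, -5.82718742e+01,  2.93056619e+01,  6.99717075e+00,
        6.89963999e-03, -1.65563106e-04]), 'tool_pos': array([ 0.26124933, -0.62185903,  0.24263247]), 'orientation': array([ 1.79902778e+02, -1.02128227e-02, -1.57218092e+02]), 'force': array([ 0.4794319 ,  0.24503901, -0.18738336]), 'moment': array([ 0.00251571,  0.02471464, -0.00216067]), 'gripper_force': 0.0, 'opening': 0.08750786076397062} 0.017
scene dict_keys(['img', 'fx', 'fy', 'cx', 'cy', 'T', 'shot']) 395.4538334134278 316.2280881891759 195.6135079178832 [[-0.694, 0.555, -0.458, 0.019], [-0.72, -0.528, 0.45, 0.45], [0.008, 0.642, 0.766, 1.032], [0.0, 0.0, 0.0, 1.0]]
gauge_grip [([246.0, 240.0], 0.63), ([268.0, 267.0], 0.59), ([283.0, 271.0], 0.38)]
gauge_notch [([267.0, 272.0], 0.69)]
gauge_slot [([286.0, 266.0], 0.72), ([236.0, 255.0], 0.59), ([372.
[... 743 characters left out ...]
e_slot [([313.0, 273.0], 0.94), ([250.0, 272.0], 0.65)]
gauge [([293.0, 308.0], 0.8), ([263.0, 285.0], 0.7)]
rack [([301.0, 316.0], 0.67)]
stand [([359.0, 227.0], 0.93)]
stand_pin [([361.0, 185.0], 0.88)]
tin_a [([351.0, 278.0], 0.77), ([365.0, 194.0], 0.57)]
wash_bottle [([192.0, 271.0], 0.98)]
brush [([415.0, 206.0], 0.59)]
wrist dict_keys(['img', 'fx', 'fy', 'cx', 'cy', 'T', 'shot']) 281.1864669157647 318.35851179780553 206.88125709909738 [[-0.388, -0.885, -0.258, 0.192], [0.922, -0.372, -0.109, -0.653], [0.001, -0.28, 0.96, 0.385], [0.0, 0.0, 0.0, 1.0]]
gauge_grip []
gauge_notch []
gauge_slot []
gauge []
rack []
stand []
stand_pin []
tin_a []
wash_bottle []
brush [([397.0, 316.0], 0.52)]
```

View pics/scene0.png

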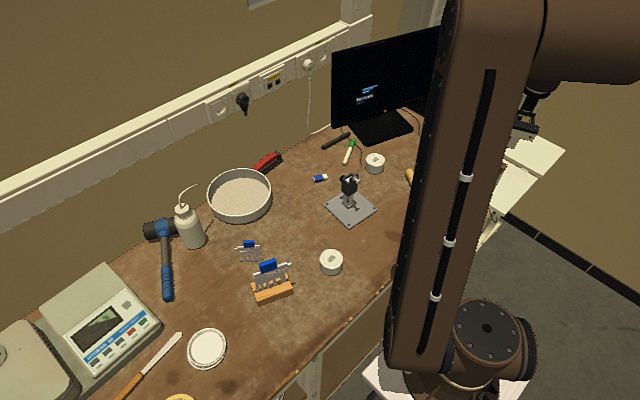

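View pics/side0.png

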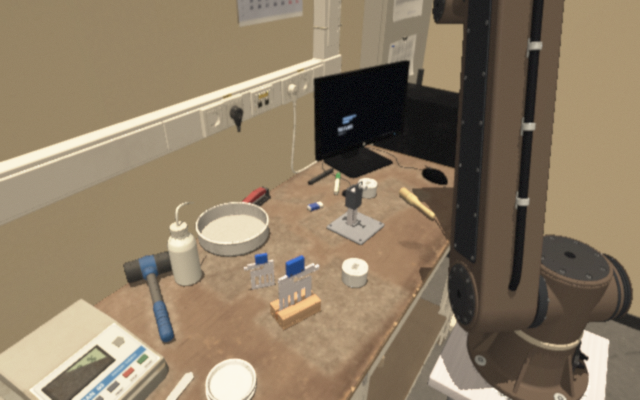

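The scene view shows the large gauge in the wooden rack: its blue tab is at (268,267) in scene and (296,267) in side. The smaller look-alike is at (248,244) and (262,260). The stand is at (350,190) and (355,200).

Run:
```python
from h import *
s=snap('scene');d=snap('side')
near={'gauge_grip':((268,267),(296,267)),'gauge_notch':((267,272),(294,275)),'gauge_slot':((286,266),(313,273)),'gauge':((273,289),(293,308)),'rack':((273,290),(301,316)),'stand':((350,208),(359,227)),'stand_pin':((353,176),(361,185)),'tin_a':((329,265),(351,278)),'wash_bottle':((199,234),(192,271))}
for t,(a,b) in near.items():
    rs=[];o=[]
    for p,q in((s,a),(d,b)):
        c=[r for r in ctrl.spot_point(p,t) if np.hypot(*(np.array(r['at'])-q))<12]
        u=c[0]['at'] if c else q
        o.append(np.round(u,1).tolist());rs.append(ray(p,u))
    X,e=tri(rs);print(t,o,np.round(X,4),e)
a=cv2.resize(s['img'][220:320,225:345],None,fx=4,fy=4,interpolation=2);b=cv2.resize(d['img'][240:340,235:335],None,fx=4,fy=4,interpolation=2)
c=cv2.resize(d['img'][170:250,315:395],None,fx=4,fy=4,interpolation=2)
e=np.zeros((400,320,3),np.uint8)
cv2.imwrite('pics/c1.png',np.hstack([a[:, :400],b])[:,:,::-1]);cv2.imwrite('pics/c2.png',np.hstack([c,cv2.resize(s['img'][160:240,310:390],None,fx=4,fy=4,interpolation=2)])[:,:,::-1])
```

```text
gauge_grip [[269.2, 269.2], [292.6, 267.3]] [0.4648 0.1846 0.1438] [np.float64(7.0), np.float64(7.0)]
gauge_notch [[267.8, 273.5], [288.9, 274.0]] [0.4686 0.1902 0.1257] [np.float64(9.0), np.float64(9.0)]
gauge_slot [[285.8, 268.9], [310.4, 274.1]] [0.4547 0.1368 0.096 ] [np.float64(3.4), np.float64(3.4)]
gauge [[270.8, 287.5], [292.7, 310.7]] [ 0.4831  0.1727 -0.0067] [np.float64(0.4), np.float64(0.4)]
rack [[269.6, 291.4], [298.3, 314.7]] [0.4627 0.1865 0.0095] [np.float64(5.5), np.float64(5.5)]
stand [[351.3, 206.4], [357.4, 227.2]] [ 0.5216 -0.2096 -0.002 ] [np.float64(1.2), np.float64(1.2)]
stand_pin [[353, 176], [358.5, 184.7]] [ 0.5253 -0.2026  0.1506] [np.float64(0.2), np.float64(0.2)]
tin_a [[330.4, 263.2], [354.0, 281.6]] [ 0.4237 -0.0147 -0.0233] [np.float64(3.1), np.float64(3.1)]
wash_bottle [[196.6, 232.3], [193.9, 271.9]] [0.7795 0.22   0.0011] [np.float64(6.2), np.float64(6.2)]
```

View pics/c1.png

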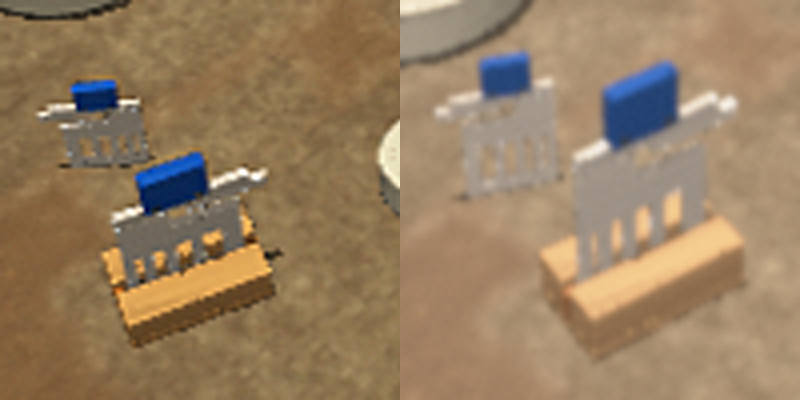

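View pics/c2.png

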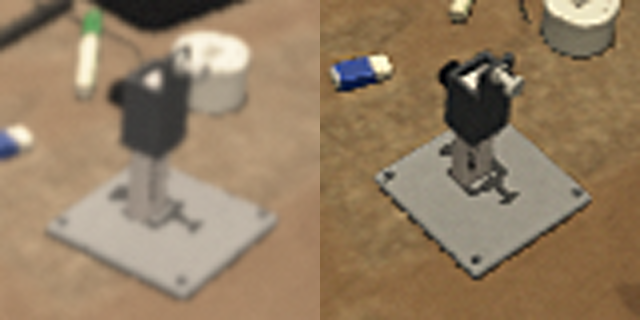

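```bash
cat > fit.py <<'E'
from h import *
from scipy.optimize import minimize
def box(pose,c0,h):
    x,y,z,w=pose;c,s=np.cos(w),np.sin(w)
    return [np.array([x+c*(c0[0]+i*h[0])-s*(c0[1]+j*h[1]),y+s*(c0[0]+i*h[0])+c*(c0[1]+j*h[1]),z+c0[2]+k*h[2]]) for i in(-1,1) for j in(-1,1) for k in(-1,1)]
def blue(p,c,r):
    im=p['img'].astype(int);m=((im[:,:,2]>im[:,:,0]+45)&(im[:,:,2]>im[:,:,1]+25)).astype(np.uint8)
    k=np.zeros_like(m);cv2.circle(k,tuple(int(v) for v in c),r,1,-1);m*=k
    n,l,st,_=cv2.connectedComponentsWithStats(m,connectivity=8)
    return (l==1+np.argmax(st[1:,4])).astype(np.uint8)
def tabfit(views,x0,fixz=None):
    def cost(v):
        v=v*np.array([.01,.01,.01,.1])+x0
        if fixz is not None: v[2]=fixz
        t=0
        for p,m in views:
            q=np.array([proj(p,X) for X in box(v,(0,0,0),(.006,.022,.02))],np.float32)
            h=cv2.convexHull(((q+.5)*64).astype(np.int32));big=np.zeros(m.shape,np.uint8);
            x,y=q.min(0).astype(int)-5
            X,Y=q.max(0).astype(int)+6
            S=8;sub=np.zeros(((Y-y)*S,(X-x)*S),np.uint8)
            hh=cv2.convexHull(((q+.5-[x,y])*S).astype(np.float32)).astype(np.int32);cv2.fillConvexPoly(sub,hh,1)
            a=cv2.resize(sub.astype(np.float32),(X-x,Y-y),interpolation=cv2.INTER_AREA)
            mm=m[y:Y,x:X].astype(np.float32);t+=(np.abs(a-mm).sum()+m.sum()-mm.sum())/m.sum()
        return t
    best=None
    for w in(-.2,0,.2):
        r=minimize(cost,[0,0,0,w*10],method='Nelder-Mead',options=dict(initial_simplex=[[0,0,0,w*10],[1,0,0,w*10],[0,1,0,w*10],[0,0,.5,w*10],[0,0,0,w*10+1.5]],maxiter=500))
        if best is None or r.fun<best.fun:best=r
    v=best.x*np.array([.01,.01,.01,.1])+x0
    if fixz is not None:v[2]=fixz
    return v,best.fun
E
python3 - <<'E'
from fit import *
s=snap('scene');d=snap('side')
ms,md=blue(s,(268,267),13),blue(d,(295,267),16)
print(ms.sum(),md.sum())
x0=np.array([.468,.183,.142,-.25])
for V in([(s,ms),(d,md)],[(s,ms)],[(d,md)]): 
    v,f=tabfit(V,x0,.142);print(np.round(v,4),np.degrees(v[3]),f)
    v,f=tabfit(V,x0);print(np.round(v,4),np.degrees(v[3]),f)
cs=[(325,203.8),(348.8,228.8),(377,210)];cd=[(327,227.5),(361.3,244.3),(383.8,224.3)]
for a,b in zip(cs,cd): print('corner',atz(s,a,.01).round(4),atz(d,b,.01).round(4))
E
```

```text
177 262
[ 0.4715  0.1778  0.142  -0.092 ] -5.26949500664736 0.5875928591452106
[ 0.4708  0.1781  0.1429 -0.1616] -9.2583042107226 0.5890140488204597
[ 0.4693  0.1794  0.142  -0.427 ] -24.46636927656569 0.22837217514124294
[ 0.4683  0.1794  0.145  -0.3642] -20.865302641785526 0.2401129943502825
[ 0.474   0.1746  0.142  -0.0841] -4.819565348257484 0.24958253816793893
[ 0.4752  0.1724  0.1395 -0.0548] -3.137887637184026 0.24427480916030533
corner [ 0.5847 -0.1468  0.01  ] [ 0.5873 -0.1393  0.01  ]
corner [ 0.4612 -0.13    0.01  ] [ 0.463  -0.1275  0.01  ]
corner [ 0.4487 -0.2519  0.01  ] [ 0.4539 -0.2548  0.01  ]
```

Request:
apply_moves(commands=[[[19,32,4],0.5,0],[[19,32,4],0.5,0],[[19,32,4],0.5,0],[[19,32,4],0.5,0],[[19,32,4],0.5,0],[[19,32,4],0.5,0],[[19,32,4],0.5,0],[[19,32,4],0.5,0],[[19,32,4],0.5,0],[[20.5,80,4],1.03,0],[[20.5,80,4],1.03,0],[[20.5,80,4],1.03,0],[[20.5,80,4],1.03,0],[[20.5,80,4],1.03,0],[[20.5,80,4],1.03,0],[[20.5,80,4],1.03,0],[[20.5,80,4],1.03,0],[[20.5,80,4],1.03,0],[[20.5,80,4],1.03,0],[[20.5,80,4],1.03,0]])

```text
clock: 4.42
tool_pos: [0.4653, 0.158, 0.2841]
orientation: [-179.9, 0.1, -98.2]
force: [1.2, -0.2, -0.5]
opening: 0.0873
gripper_force: 0.0
```

Request:
apply_moves(commands=[[[0,0,0],0,0],[[0,0,0],0,0],[[0,0,0],0,0],[[0,0,0],0,0]])

```text
clock: 4.75
tool_pos: [0.4657, 0.155, 0.2836]
orientation: [180.0, -0.0, -98.2]
force: [0.2, 0.3, 0.1]
opening: 0.0876
gripper_force: 0.0
```

Run:
```python
from fit import *
w=snap('wrist','w1.png')
print(np.round(w['T'],3).tolist())
g=None
for t in ['gauge_grip','gauge_slot','gauge','rack']:
    r=ctrl.spot_point(w,t);print(t,[(np.round(a['at'],1).tolist(),round(a['score'],2)) for a in r])
print(proj(w,[.471,.178,.142]))
m=blue(w,proj(w,[.471,.178,.142]),70);print(m.sum())
x0=np.array([.470,.178,.142,-.15])
v,f=tabfit([(w,m)],x0,.142);print(np.round(v,4),np.degrees(v[3]),f)
print([proj(w,X).round().tolist() for X in box(v,(0,0,0),(.006,.022,.02))])
```

```text
[[-0.99, -0.137, -0.04, 0.455], [0.143, -0.95, -0.277, 0.079], [-0.0, -0.28, 0.96, 0.425], [0.0, 0.0, 0.0, 1.0]]
gauge_grip [([223.1, 207.1], 0.61), ([317.3, 225.0], 0.59)]
gauge_slot [([218.6, 216.2], 0.85), ([324.4, 178.2], 0.56)]
gauge [([317.3, 192.6], 0.73), ([240.9, 191.1], 0.73)]
rack [([315.6, 192.7], 0.67), ([318.6, 189.2], 0.57)]
[317.08257416 222.68248596]
521
[ 0.4714  0.1764  0.142  -0.2862] -16.396730591598022 0.260346689059501
[[325.0, 198.0], [326.0, 208.0], [319.0, 234.0], [319.0, 249.0], [314.0, 196.0], [313.0, 206.0], [309.0, 233.0], [307.0, 247.0]]
```

View pics/w1.png

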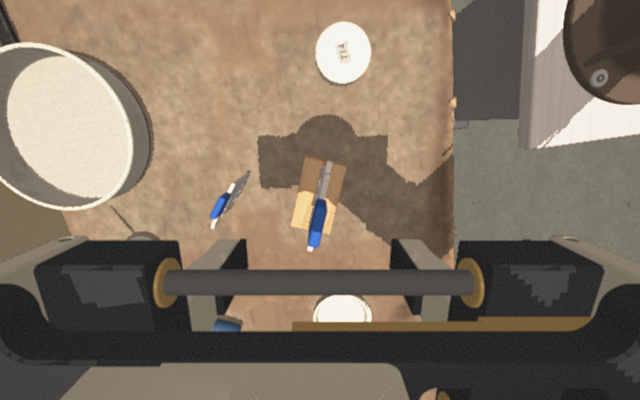

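Run:
```python
from fit import *
w=snap('wrist')
a=atz(w,(328.5,163),.118);b=atz(w,(310,249),.118);d=a-b;print(a,b,d,np.degrees(np.arctan2(d[0],-d[1])))
for p,q in(((346,165),(336,236)),((306,157),(293,228))):
    a=atz(w,p,.036);b=atz(w,q,.036);d=a-b;print(a,b,np.linalg.norm(d),np.degrees(np.arctan2(d[0],-d[1])))
cv2.imwrite('pics/w1c.png',cv2.resize(w['img'][140:260,260:380],None,fx=5,fy=5,interpolation=cv2.INTER_CUBIC)[:,:,::-1])
```

```text
[0.45036724 0.12009146 0.118     ] [0.48580807 0.21809598 0.118     ] [-0.03544083 -0.09800452  0.        ] -19.881227779258698
[0.42546819 0.13729466 0.036     ] [0.45245319 0.23995118 0.036     ] 0.10614401595750457 -14.727968298609776
[0.47849106 0.11853707 0.036     ] [0.51363513 0.2182797  0.036     ] 0.10575299609762932 -19.409784524165506
```

View pics/w1c.png

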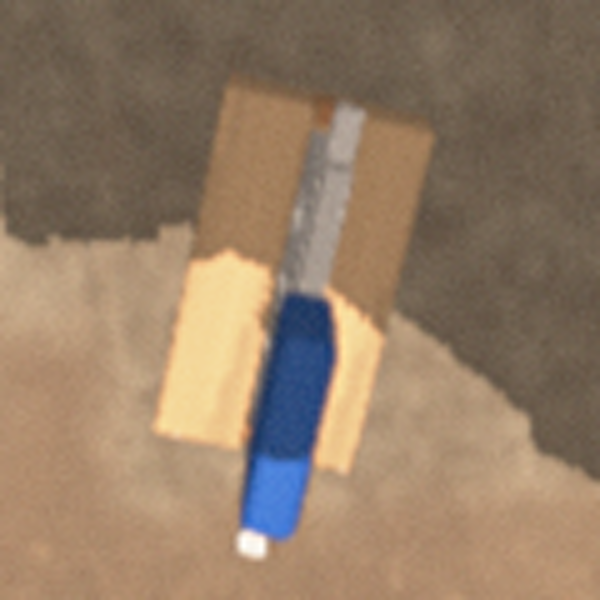

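Run:
```python
from fit import *
w=snap('wrist')
f=lambda x,y,z:atz(w,(260+x/5-.4,140+y/5-.4),z)
C=[f(*q,.036) for q in((232,80),(434,130),(350,472),(158,433))];print(np.round(C,4),np.mean(C,0))
for i,j in((0,3),(1,2)):
    d=C[i]-C[j];print(np.linalg.norm(d),np.degrees(np.arctan2(d[0],-d[1])))
for i,j in((0,1),(3,2)):
    d=C[i]-C[j];print(np.linalg.norm(d),np.degrees(np.arctan2(d[1],d[0])))
a=f(351,105,.116);b=f(254,555,.116);d=a-b;print(a,b,np.linalg.norm(d),np.degrees(np.arctan2(d[0],-d[1])))
im=w['img'].astype(int);m=((im[:,:,2]>im[:,:,0]+30)&(im[:,:,2]>im[:,:,1]+15)).astype(np.uint8);k=np.zeros_like(m);k[195:252,305:330]=1;m*=k;print(m.sum())
for z in(None,.142):
  v,e=tabfit([(w,m)],np.array([.471,.178,.142,-.28]),z);print(np.round(v,4),np.degrees(v[3]),e)
```

```text
[[0.4782 0.1168 0.036 ]
 [0.425  0.1383 0.036 ]
 [0.4614 0.2356 0.036 ]
 [0.5157 0.2153 0.036 ]] [0.47009138 0.176487   0.036     ]
0.10537732942218667 -20.882844174435995
0.10382226260689259 -20.531985822619184
0.057370129967044416 -22.03531170439761
0.057995691344264966 -20.48457786692691
[0.44857528 0.11811044 0.116     ] [0.48581966 0.22127712 0.116     ] 0.10968366992279543 -19.850172130246246
554
[ 0.4728  0.187   0.1152 -0.3403] -19.495630918015188 0.08170690433212996
[ 0.4715  0.1775  0.142  -0.2964] -16.980474584325798 0.2005302346570397
```

Request:
apply_moves(commands=[[[0.5,2.3,-2],-0.1,0.3],[[0.5,2.3,-4],-0.215,0.4],[[0.5,2.3,-8],-0.215,0.4],[[0.5,2.3,-8],-0.215,0.4],[[0.5,2.3,-8],-0.215,0.4],[[0.5,2.3,-8],-0.215,0.4],[[0.5,2.3,-8],-0.215,0.4]])

```text
clock: 5.68
tool_pos: [0.472, 0.1794, 0.2058]
orientation: [-179.9, 0.1, -110.5]
force: [0.4, 0.2, 0.6]
opening: 0.0531
gripper_force: 0.0
```

Run:
```python
from fit import *
w=snap('wrist','w2.png')
o=ctrl.get_obs();print(o['tool_pos'],o['orientation'],o['opening'],o['clock'])
for t in ['gauge_grip','gauge_slot','gauge']:
    r=ctrl.spot_point(w,t);print(t,[(np.round(a['at'],1).tolist(),round(a['score'],2)) for a in r])
print(proj(w,[.4705,.178,.142]),proj(w,o['tool_pos']),proj(w,o['tool_pos']-[0,0,.017]))
```

```text
[0.47181604 0.17938174 0.20567927] [-1.79889094e+02  1.56179088e-01 -1.10489120e+02] 0.05302596559951756 5.7333
gauge_grip [([321.5, 224.8], 0.77), ([199.5, 226.1], 0.72)]
gauge_slot [([202.4, 239.9], 0.84), ([320.0, 162.4], 0.57)]
gauge [([227.7, 204.2], 0.94), ([319.2, 188.1], 0.56)]
[320.69925771 224.99337944] [320.01036237 267.10567295] [319.91593888 253.68066774]
```

View pics/w2.png

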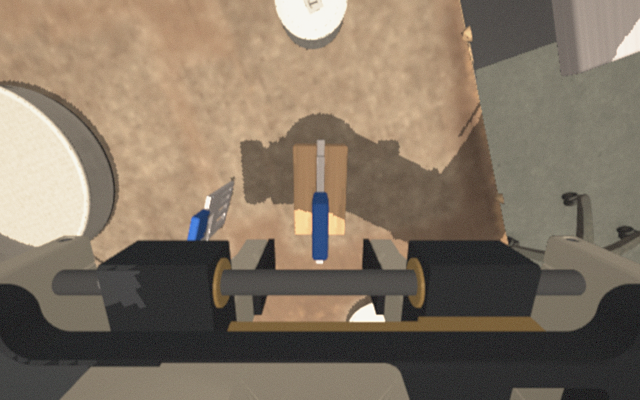

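Request:
apply_moves(commands=[[[-0.1,-0.1,-3],0,0.4],[[-0.1,-0.1,-5],0,0.4],[[-0.1,-0.1,-6.5],0,0.4],[[-0.1,-0.1,-6.5],0,0.4],[[-0.1,-0.1,-6.5],0,1],[[-0.1,-0.1,-6.5],0,1],[[-0.1,-0.1,-6.5],0,1],[[-0.1,-0.1,-6.5],0,1],[[-0.1,-0.1,-6.5],0,1],[[-0.1,-0.1,-6.5],0,1]])

```text
clock: 6.72
tool_pos: [0.47, 0.178, 0.1391]
orientation: [-180.0, 0.1, -110.5]
force: [0.1, 0.4, -0.4]
opening: 0.0185
gripper_force: 0.0
```

Request:
apply_moves(commands=[[[0,0,0],0,1],[[0,0,0],0,1],[[0,0,0],0,1],[[0,0,0],0,1]])

```text
clock: 7.05
tool_pos: [0.47, 0.1779, 0.1389]
orientation: [-180.0, 0.0, -110.5]
force: [-0.1, 0.0, 4.8]
opening: 0.0116
gripper_force: 30.0
```

Request:
apply_moves(commands=[[[0,0,1],0,1],[[0,0,2],0,1],[[0,0,4],0,1],[[0,0,7],0,1],[[0,0,10],0,1],[[0,0,13],0,1],[[0,0,13],0,1],[[0,0,13],0,1],[[0,0,13],0,1]])

```text
clock: 7.8
tool_pos: [0.4689, 0.1776, 0.2681]
orientation: [179.9, -0.0, -110.5]
force: [-0.7, -0.7, -3.4]
opening: 0.012
gripper_force: 30.0
```

Run:
```python
from fit import *
o=ctrl.get_obs();print(o['tool_pos'],o['orientation'],o['opening'],o['force'],o['moment'])
R=0
w=snap('wrist','w3.png')
s=snap('scene');d=snap('side')
for p,c in((s,'scene'),(d,'side'),(w,'w')):
  print(c,proj(p,o['tool_pos']+[0,0,.002]).round(1))
  for t in ['gauge_grip','gauge_slot','gauge_notch','stand_pin']:
    r=ctrl.spot_point(p,t);print(t,[(np.round(a['at'],1).tolist(),round(a['score'],2)) for a in r])
x=np.hstack([s['img'][140:300,230:400],d['img'][140:300,230:400]]);cv2.imwrite('pics/c3.png',cv2.resize(x,None,fx=2.3,fy=2.3,interpolation=2)[:,:,::-1])
```

```text
[0.46889685 0.17756885 0.26814552] [ 1.79925384e+02 -1.49128946e-02 -1.10530805e+02] 0.01204043644644817 [-0.73472647 -0.71276465 -3.38378649] [ 0.02689902  0.11032627 -0.00711734]
scene [263.3 237.1]
gauge_grip [([262.3, 241.6], 0.61)]
gauge_slot [([237.0, 248.3], 0.39)]
gauge_notch [([262.9, 245.4], 0.86), ([249.4, 248.5], 0.57)]
stand_pin []
side [295.4 218.2]
gauge_grip [([295.3, 219.2], 0.66), ([261.2, 263.4], 0.62)]
gauge_slot [([308.8, 228.5], 0.93), ([249.1, 269.5], 0.63)]
gauge_notch [([294.5, 225.8], 0.82), ([263.3, 262.4], 0.66)]
stand_pin [([361.0, 185.6], 0.93)]
w [319.8 269. ]
gauge_grip [([317.9, 269.3], 0.9), ([219.6, 211.0], 0.64)]
gauge_slot [([221.7, 223.2], 0.93), ([320.9, 177.2], 0.91)]
gauge_notch [([222.1, 204.8], 0.86), ([315.7, 247.5], 0.61), ([147.2, 266.8], 0.4)]
stand_pin []
```

View pics/c3.png

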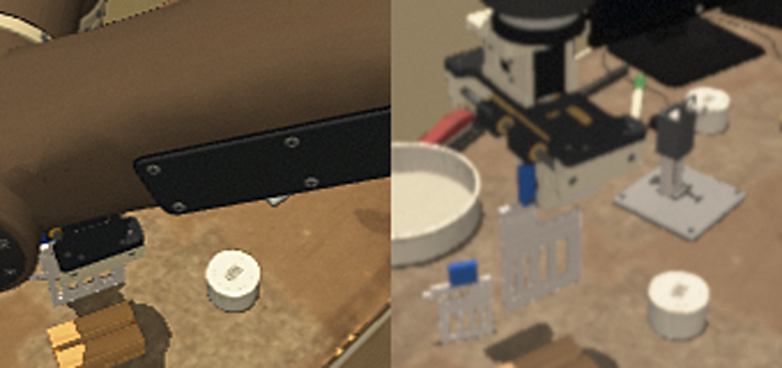

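Request:
apply_moves(commands=[[[0.6,-2,0.2],0.02,1],[[1.2,-5,0.2],0.08,1],[[2,-8,0.2],0.15,1],[[3,-11,0.2],0.235,1],[[4,-14,0.2],0.235,1],[[5,-17,0.2],0.235,1],[[6,-20,0.2],0.235,1],[[6.6,-22.5,0.2],0.235,1],[[7,-24.5,0.2],0.235,1],[[7.2,-25.2,0.2],0.235,1],[[7.2,-25.2,0.2],0.235,1],[[7.2,-25.2,0.2],0.235,1],[[7.2,-25.2,0.2],0.235,1],[[7.2,-25.2,0.2],0.235,1]])

```text
clock: 9.72
tool_pos: [0.5417, -0.0733, 0.2707]
orientation: [-180.0, 0.0, -97.0]
force: [0.6, -0.9, -2.7]
opening: 0.0117
gripper_force: 30.0
```

Run:
```python
from fit import *
o=ctrl.get_obs();print(o['tool_pos'],o['orientation'],o['opening'],o['force'])
w=snap('wrist','w4.png');d=snap('side')
for p in(w,d):
  for t in ['gauge_grip','gauge_slot','gauge_notch','stand_pin','stand']:
    r=ctrl.spot_point(p,t);print(t,[(np.round(a['at'],1).tolist(),round(a['score'],2)) for a in r])
print(proj(w,[.5255,-.2026,.155]))
a=w['img'][0:300,170:470];cv2.imwrite('pics/c4.png',cv2.resize(a,(600,600),interpolation=2)[:,:,::-1])
```

```text
[ 0.54170348 -0.07328666  0.27065158] [-1.79990275e+02  1.36052982e-02 -9.69852196e+01] 0.011716675207681762 [ 0.5566317  -0.93254662 -2.65903253]
gauge_grip [([316.5, 268.4], 0.65)]
gauge_slot [([316.0, 179.2], 0.56)]
gauge_notch [([316.9, 245.6], 0.68), ([330.6, 82.1], 0.57), ([322.5, 179.2], 0.15)]
stand_pin [([336.5, 57.1], 0.82)]
stand [([329.0, 82.0], 0.85)]
gauge_grip [([260.3, 257.4], 0.74), ([331.7, 163.0], 0.68), ([358.7, 228.3], 0.54)]
gauge_slot [([341.6, 170.8], 0.94), ([247.1, 270.7], 0.8), ([414.3, 206.0], 0.43)]
gauge_notch [([330.6, 171.2], 0.81), ([264.0, 263.5], 0.63)]
stand_pin [([361.6, 185.6], 0.96)]
stand [([360.6, 230.1], 0.56)]
[319.59435299  57.1154388 ]
```

View pics/c4.png

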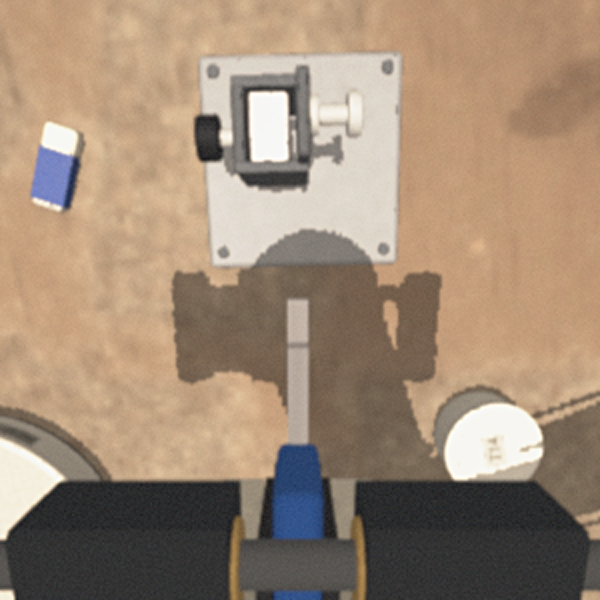

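Run:
```python
from fit import *
o=ctrl.get_obs();g=o['tool_pos'];w=snap('wrist');d=snap('side');s=snap('scene')
f=lambda x,y,z:atz(w,(170+x/2-.25,y/2-.25),z)
C=[f(*q,.01) for q in((200,57),(401,53),(397,263),(212,265))];print(np.round(C,4),np.mean(C,0))
e=lambda i,j:(np.linalg.norm(C[i]-C[j]).round(4),np.degrees(np.arctan2(*(C[i]-C[j])[1::-1])).round(2))
print(e(0,1),e(3,2),e(3,0),e(2,1))
for z in(.135,.145,.155,.165,.175):
    n=f(333,111,z);h=f(361,112.5,z);c=f(312,110,z);t=f(354,91,z)-f(354,135,z)
    print(z,n.round(4),np.degrees(np.arctan2(*(c-h)[1::-1])).round(1),'headw',np.linalg.norm(t).round(4),'neck',np.linalg.norm(f(319,111,z)-f(347,111,z)).round(4),'side',proj(d,n).round(1),'scene',proj(s,n).round(1))
# gauge direction in hand
q=f(298,300,g[2]+.003-.026);r=f(298,440,g[2]+.003-.026);print('lip end',q,np.degrees(np.arctan2(*(q-r)[1::-1])),q-g)
cv2.imwrite('pics/c5.png',cv2.resize(d['img'][130:230,310:420],None,fx=7,fy=6,interpolation=2)[:,:,::-1])
```

```text
[[ 0.5794 -0.2735  0.01  ]
 [ 0.4539 -0.2602  0.01  ]
 [ 0.4657 -0.1335  0.01  ]
 [ 0.5927 -0.1478  0.01  ]] [ 0.52294947 -0.20373174  0.01      ]
(np.float64(0.1262), np.float64(-6.03)) (np.float64(0.1279), np.float64(-6.42)) (np.float64(0.1264), np.float64(83.96)) (np.float64(0.1273), np.float64(84.7))
0.135 [ 0.51   -0.2073  0.135 ] -9.7 headw 0.0176 neck 0.0124 side [363.6 190.3] scene [357.3 181.3]
0.145 [ 0.5108 -0.2052  0.145 ] -9.7 headw 0.017 neck 0.012 side [363.3 187.5] scene [356.9 179.3]
0.155 [ 0.5116 -0.2032  0.155 ] -9.7 headw 0.0163 neck 0.0115 side [363.  184.7] scene [356.5 177.3]
0.165 [ 0.5125 -0.2011  0.165 ] -9.7 headw 0.0157 neck 0.0111 side [362.6 181.9] scene [356.2 175.2]
0.175 [ 0.5133 -0.1991  0.175 ] -9.7 headw 0.0151 neck 0.0106 side [362.3 179. ] scene [355.8 173.1]
lip end [ 0.53440083 -0.13669964  0.24755276] -97.00168892924357 [-0.00737862 -0.06252476 -0.023     ]
```

View pics/c5.png

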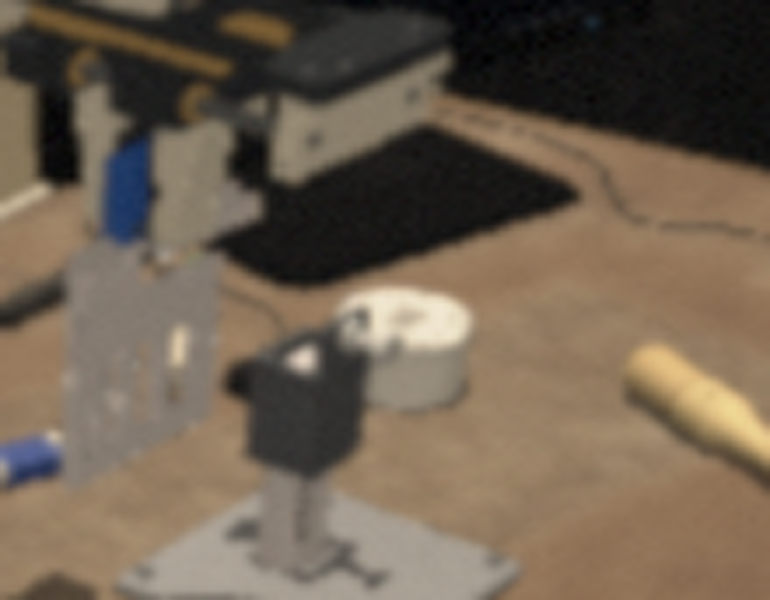

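Request:
apply_moves(commands=[[[-0.5,-1.5,0],0.01,1],[[-1,-3,0],0.01,1],[[-1.5,-5,0],0.01,1],[[-2,-6.5,0],0.01,1],[[-2.4,-7.6,0],0.01,1],[[-2.45,-8,0],0.01,1],[[-2.45,-8,0],0.01,1],[[-2.45,-8,0],0.01,1],[[-2.45,-8,0],0.01,1],[[-2.45,-8,0],0.01,1]])

```text
clock: 11.3
tool_pos: [0.5175, -0.1536, 0.2705]
orientation: [180.0, 0.0, -96.4]
force: [0.4, -0.0, -3.0]
opening: 0.0118
gripper_force: 30.0
```

Run:
```python
from fit import *
o=ctrl.get_obs();print(o['tool_pos'],o['orientation'],o['force'])
w=snap('wrist');print([(np.round(a['at'],1).tolist(),round(a['score'],2)) for a in ctrl.spot_point(w,'stand_pin')])
for z in(.135,.145,.155,.165,.175):print(z,proj(w,[.51+(z-.135)*.0825,-.2073+(z-.135)*.205,z]).round(1))
a=w['img'][70:220,245:395];cv2.imwrite('pics/c6.png',cv2.resize(a,(600,600),interpolation=2)[:,:,::-1])
```

```text
[ 0.51749642 -0.15362043  0.27050819] [ 1.79998720e+02  6.73480599e-03 -9.64410018e+01] [ 0.43017837 -0.04937446 -2.95624051]
[([321.8, 159.6], 0.6)]
0.135 [320.5 149. ]
0.145 [320.  152.2]
0.155 [319.4 155.6]
0.165 [318.7 159.3]
0.175 [318.  163.3]
```

View pics/c6.png

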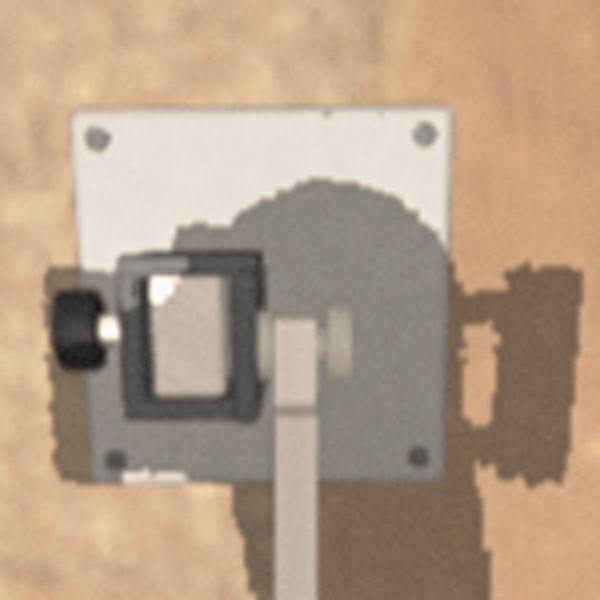

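Request:
apply_moves(commands=[[[-0.1,0,-1.5],0,1],[[-0.1,0,-3],0,1],[[-0.1,0,-4.5],0,1],[[-0.1,0,-5.5],0,1],[[-0.1,0,-6.2],0,1],[[-0.1,0,-6.5],0,1],[[-0.1,0,-6.5],0,1],[[-0.1,0,-6.5],0,1],[[-0.1,0,-6.5],0,1],[[-0.1,0,-6.5],0,1],[[-0.1,0,-6.5],0,1]])

```text
clock: 12.32
tool_pos: [0.5165, -0.1542, 0.2061]
orientation: [-179.9, 0.0, -96.5]
force: [-0.1, -0.2, -2.9]
opening: 0.0119
gripper_force: 30.0
```

Run:
```python
from fit import *
o=ctrl.get_obs();print(o['tool_pos'],o['force'],o['moment'])
d=snap('side');w=snap('wrist')
x=np.hstack([cv2.resize(d['img'][150:220,330:400],(560,560),interpolation=2)[:, :400],cv2.resize(w['img'][100:220,265:345],(373,560),interpolation=2)]);cv2.imwrite('pics/c7.png',x[:,:,::-1])
```

```text
[ 0.51654784 -0.15421843  0.20613728] [-0.12528826 -0.15388785 -2.90491179] [ 0.06473022  0.10540982 -0.01426766]
```

View pics/c7.png

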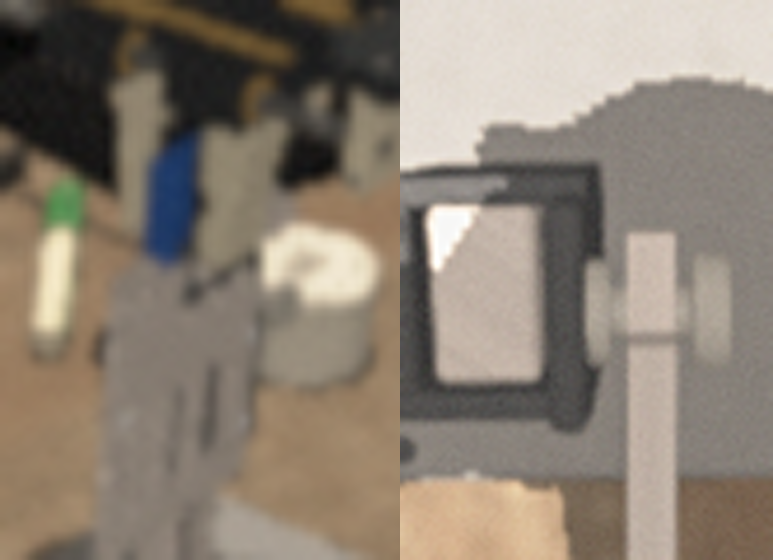

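The wrist crop shows the plate (column 652) centred between the collar (610) and the head (695), with the neck at about crop row 310. I've now viewed more than the 10 pictures allowed, so from here I work only by numbers and feel.

Run:
```python
from fit import *
w=snap('wrist');T=np.array(w['T']);g=ctrl.get_obs()['tool_pos']
import copy
def at(tcp,uv,dy=0):
    p=dict(w);t=T.copy();t[:3,3]+=np.array(tcp)-g;p['T']=t;return ray(p,uv)
r3=ray(w,(265+252.5/4.667-.4,100+310/4.667-.4));r2=at([.5175,-.1536,.2705],(320,154.9));r1=at([.5417,-.0733,.2707],(336.2,55.2))
for c in([r1,r3],[r2,r3],[r1,r2,r3]):
    X,e=tri(c);print(X.round(4),e)
    u=np.array([-.112,-.9937]);print('along',(X[:2]-g[:2])@u)
q=atz(w,(265+252/4.667,100+235/4.667-.4),g[2]-.023);print('lipend along',(q[:2]-g[:2])@u)
q=atz(w,(265+252/4.667,100+335/4.667-.4),g[2]-.023);print('line along',(q[:2]-g[:2])@u)
```

```text
[ 0.512  -0.2032  0.1512] [np.float64(0.8), np.float64(0.8)]
along 0.049245119815101
[ 0.511  -0.2044  0.161 ] [np.float64(0.0), np.float64(0.0)]
along 0.05049975190405806
[ 0.5117 -0.2033  0.1507] [np.float64(1.0), np.float64(0.6), np.float64(0.5)]
along 0.04932625615640437
lipend along 0.06283787611803551
line along 0.05043172938464849
```

Request:
apply_moves(commands=[[[0,0.3,-0.3],0,1],[[0,0.3,-0.6],0,1],[[0,0.3,-0.8],0,1],[[0,0.3,-1],0,1],[[0,0.3,-1],0,1],[[0,0.3,-1],0,1]])

```text
clock: 12.97
tool_pos: [0.5162, -0.1512, 0.1954]
orientation: [180.0, -0.0, -96.5]
force: [0.1, 0.5, -2.4]
opening: 0.0117
gripper_force: 30.0
```

Request:
apply_moves(commands=[[[0,0,-0.1],0,1],[[0,0,-0.1],0,1],[[0,0,-0.2],0,1],[[0,0,-0.2],0,1],[[0,0,-0.2],0,1]])

```text
clock: 13.38
tool_pos: [0.5163, -0.1512, 0.1935]
orientation: [180.0, -0.0, -96.5]
force: [-0.6, -1.5, -3.4]
opening: 0.0121
gripper_force: 30.0
```

Request:
apply_moves(commands=[[[0,0,-0.1],0,1],[[0,0,-0.1],0,1],[[0,0,-0.1],0,1]])

```text
clock: 13.63
tool_pos: [0.5163, -0.1512, 0.1925]
orientation: [180.0, 0.0, -96.5]
force: [-0.2, 0.0, -3.3]
opening: 0.012
gripper_force: 30.0
```

Request:
apply_moves(commands=[[[0,0,-0.1],0,1],[[0,0,-0.1],0,1],[[0,0,-0.1],0,1]])

```text
clock: 13.88
tool_pos: [0.5162, -0.1512, 0.1915]
orientation: [180.0, -0.0, -96.5]
force: [0.7, 0.8, -3.2]
opening: 0.0117
gripper_force: 30.0
```

Request:
apply_moves(commands=[[[0,0,-0.1],0,1],[[0,0,-0.1],0,1],[[0,0,-0.1],0,1]])

```text
clock: 14.13
tool_pos: [0.5162, -0.1512, 0.1905]
orientation: [180.0, -0.0, -96.5]
force: [0.1, -0.5, -2.9]
opening: 0.012
gripper_force: 30.0
```

```bash
python3 -c "
from plant import ctrl
o=ctrl.get_obs();print(o['force'],o['moment'])"
```

```text
[ 0.0632973  -0.49292383 -2.9212616 ] [0.02823547 0.05536092 0.00122399]
```

Underside is at about 0.1575; I'll keep creeping down.

Request:
apply_moves(commands=[[[0,0,-0.1],0,1],[[0,0,-0.1],0,1],[[0,0,-0.1],0,1]])

```text
clock: 14.38
tool_pos: [0.5162, -0.1512, 0.1895]
orientation: [180.0, -0.0, -96.5]
force: [0.6, -0.4, -2.6]
opening: 0.0117
gripper_force: 30.0
```

```bash
cat > f.py <<'E'
from plant import ctrl
o=ctrl.get_obs();print(o['force'].round(2),o['moment'].round(3),o['tool_pos'].round(4),o['orientation'].round(2),o['opening'],o['clock'])
E
python3 f.py
```

```text
[ 0.6  -0.41 -2.59] [-0.009  0.097  0.03 ] [ 0.5162 -0.1512  0.1895] [179.99  -0.   -96.47] 0.011677071873885272 14.3833
```

Request:
apply_moves(commands=[[[0,0,-0.1],0,1],[[0,0,-0.1],0,1],[[0,0,-0.1],0,1]])

```text
clock: 14.63
tool_pos: [0.5162, -0.1512, 0.1885]
orientation: [180.0, -0.0, -96.5]
force: [-0.2, -0.4, -2.8]
opening: 0.0118
gripper_force: 30.0
```

```bash
python3 f.py
```

```text
[-0.15 -0.42 -2.84] [-0.011  0.064  0.051] [ 0.5162 -0.1512  0.1885] [179.99  -0.   -96.47] 0.011770883374214456 14.6333
```

Request:
apply_moves(commands=[[[0,0,-0.1],0,1],[[0,0,-0.1],0,1],[[0,0,-0.1],0,1]])

```text
clock: 14.88
tool_pos: [0.5162, -0.1512, 0.1875]
orientation: [180.0, -0.0, -96.5]
force: [-0.5, 0.2, -2.8]
opening: 0.0119
gripper_force: 30.0
```

```bash
python3 f.py
```

```text
[-0.45  0.19 -2.8 ] [-0.022  0.112  0.045] [ 0.5162 -0.1512  0.1875] [179.99  -0.   -96.47] 0.011933128812552056 14.8833
```

Request:
apply_moves(commands=[[[0,0,-0.1],0,1],[[0,0,-0.1],0,1],[[0,0,-0.1],0,1]])

```text
clock: 15.13
tool_pos: [0.5162, -0.1512, 0.1865]
orientation: [180.0, 0.0, -96.5]
force: [0.9, 0.9, -3.6]
opening: 0.0119
gripper_force: 30.0
```

```bash
python3 f.py
```

```text
[ 0.94  0.9  -3.63] [ 0.002  0.129 -0.017] [ 0.5162 -0.1512  0.1865] [179.99   0.   -96.48] 0.01189095526876391 15.1333
```

Request:
apply_moves(commands=[[[0,0,-0.1],0,1],[[0,0,-0.1],0,1],[[0,0,-0.1],0,1]])

```text
clock: 15.38
tool_pos: [0.5163, -0.1512, 0.1855]
orientation: [180.0, 0.0, -96.5]
force: [0.5, -0.8, -3.1]
opening: 0.012
gripper_force: 30.0
```

Request:
apply_moves(commands=[[[0,0,-0.1],0,1],[[0,0,-0.1],0,1],[[0,0,-0.1],0,1]])

```text
clock: 15.63
tool_pos: [0.5165, -0.1512, 0.185]
orientation: [-180.0, -0.0, -96.5]
force: [-1.6, 0.1, 1.5]
opening: 0.0121
gripper_force: 30.0
```

```bash
python3 f.py
```

```text
[-1.65  0.09  1.51] [ 0.207  0.653 -0.01 ] [ 0.5165 -0.1512  0.185 ] [-1.7997e+02 -1.0000e-02 -9.6470e+01] 0.012101624751168837 15.6333
```

Request:
apply_moves(commands=[[[0,0,0.15],0,1],[[0,0,0.3],0,1],[[0,0,0.3],0,1],[[0,0,0.3],0,1]])

```text
clock: 15.97
tool_pos: [0.5162, -0.1511, 0.1874]
orientation: [180.0, 0.0, -96.5]
force: [0.2, 0.2, -3.7]
opening: 0.0121
gripper_force: 30.0
```

```bash
python3 f.py
```

```text
[ 0.2   0.18 -3.69] [0.009 0.08  0.004] [ 0.5162 -0.1511  0.1874] [ 1.7999e+02  1.0000e-02 -9.6480e+01] 0.012068959020016415 15.9667
```

Request:
apply_moves(commands=[[[-0.02,-0.2,0],0,1],[[-0.04,-0.4,0],0,1],[[-0.07,-0.6,0],0,1],[[-0.09,-0.8,0],0,1],[[-0.11,-1,0],0,1],[[-0.13,-1.2,0],0,1],[[-0.15,-1.4,0],0,1],[[-0.15,-1.4,0],0,1]])

```text
clock: 16.63
tool_pos: [0.5147, -0.1655, 0.1875]
orientation: [180.0, -0.0, -96.5]
force: [-0.6, -0.5, -3.0]
opening: 0.0121
gripper_force: 30.0
```

```bash
python3 f.py
```

```text
[-0.61 -0.49 -3.02] [0.016 0.044 0.052] [ 0.5147 -0.1655  0.1875] [180.    -0.   -96.49] 0.012090692551625678 16.6333
```

Request:
apply_moves(commands=[[[-0.02,-0.2,0],0,1],[[-0.05,-0.5,0],0,1],[[-0.09,-0.8,0],0,1],[[-0.12,-1.1,0],0,1],[[-0.15,-1.4,0],0,1],[[-0.18,-1.6,0],0,1],[[-0.18,-1.6,0],0,1]])

```text
clock: 17.22
tool_pos: [0.5129, -0.1816, 0.1875]
orientation: [180.0, -0.0, -96.5]
force: [0.8, 0.1, -3.1]
opening: 0.012
gripper_force: 30.0
```

```bash
python3 f.py
```

```text
[ 0.75  0.1  -3.12] [-0.009  0.086  0.029] [ 0.5129 -0.1816  0.1875] [179.99  -0.   -96.5 ] 0.011951375587716254 17.2167
```

Request:
apply_moves(commands=[[[-0.02,-0.2,0],0,1],[[-0.05,-0.5,0],0,1],[[-0.09,-0.8,0],0,1],[[-0.12,-1.1,0],0,1],[[-0.15,-1.4,0],0,1],[[-0.17,-1.5,0],0,1],[[-0.17,-1.6,0],0,1],[[-0.17,-1.6,0],0,1]])

```text
clock: 17.88
tool_pos: [0.5112, -0.1974, 0.1875]
orientation: [180.0, 0.0, -96.5]
force: [-0.6, -0.4, -3.2]
opening: 0.0117
gripper_force: 30.0
```

```bash
python3 f.py
```

```text
[-0.64 -0.41 -3.16] [ 0.04   0.059 -0.048] [ 0.5112 -0.1974  0.1875] [180.     0.   -96.49] 0.011653462791144467 17.8833
```

Request:
apply_moves(commands=[[[-0.01,-0.1,0],0,1],[[-0.02,-0.2,0],0,1],[[-0.03,-0.3,0],0,1],[[-0.03,-0.3,0],0,1]])

```text
clock: 18.22
tool_pos: [0.511, -0.2002, 0.1876]
orientation: [180.0, -0.0, -96.5]
force: [-0.7, 0.0, -3.1]
opening: 0.0123
gripper_force: 30.0
```

```bash
python3 f.py
```

```text
[-0.67  0.03 -3.08] [0.028 0.092 0.005] [ 0.511  -0.2002  0.1876] [180.    -0.   -96.47] 0.01227733278652831 18.2167
```

Request:
apply_moves(commands=[[[-0.01,-0.05,0],0,1],[[-0.01,-0.1,0],0,1],[[-0.01,-0.1,0],0,1]])

```text
clock: 18.47
tool_pos: [0.5109, -0.2012, 0.1876]
orientation: [-180.0, -0.0, -96.5]
force: [-0.2, 1.2, -3.6]
opening: 0.0122
gripper_force: 30.0
```

```bash
python3 f.py
```

```text
[-0.18  1.18 -3.56] [ 0.076  0.098 -0.008] [ 0.5109 -0.2012  0.1876] [-180.     -0.    -96.47] 0.012169566234470281 18.4667
```

Request:
apply_moves(commands=[[[0,-0.05,0],0,1],[[0,-0.05,0],0,1],[[0,-0.05,0],0,1]])

```text
clock: 18.72
tool_pos: [0.5109, -0.2017, 0.1876]
orientation: [-180.0, 0.0, -96.5]
force: [0.4, -0.1, -3.8]
opening: 0.0117
gripper_force: 30.0
```

```bash
python3 f.py
```

```text
[ 0.38 -0.09 -3.78] [ 0.042  0.145 -0.054] [ 0.5109 -0.2017  0.1876] [-180.      0.    -96.48] 0.011690507438214724 18.7167
```

Request:
apply_moves(commands=[[[-0.01,-0.05,0],0,1],[[-0.01,-0.1,0],0,1],[[-0.01,-0.1,0],0,1]])

```text
clock: 18.97
tool_pos: [0.5108, -0.2028, 0.1876]
orientation: [-180.0, -0.0, -96.5]
force: [-0.0, 0.7, -2.6]
opening: 0.012
gripper_force: 30.0
```

```bash
python3 f.py
```

```text
[-0.04  0.66 -2.62] [ 0.054  0.1   -0.018] [ 0.5108 -0.2028  0.1876] [-179.99   -0.    -96.48] 0.011954479417249161 18.9667
```

Request:
apply_moves(commands=[[[-0.01,-0.05,0],0,1],[[-0.01,-0.1,0],0,1],[[-0.01,-0.1,0],0,1]])

```text
clock: 19.22
tool_pos: [0.5107, -0.2036, 0.1875]
orientation: [180.0, 0.0, -96.5]
force: [-0.2, 0.2, -2.6]
opening: 0.0115
gripper_force: 30.0
```

```bash
python3 f.py
```

```text
[-0.19  0.2  -2.62] [ 0.456  0.147 -0.   ] [ 0.5107 -0.2036  0.1875] [ 1.800e+02  2.000e-02 -9.648e+01] 0.011544844512254916 19.2167
```

Request:
apply_moves(commands=[[[0,0,0],0,1]])

```text
clock: 19.3
tool_pos: [0.5107, -0.2036, 0.1876]
orientation: [-180.0, 0.0, -96.5]
force: [-1.0, 1.5, -2.1]
opening: 0.0119
gripper_force: 30.0
```

```bash
python3 f.py
```

```text
[-0.96  1.45 -2.05] [ 0.412  0.099 -0.019] [ 0.5107 -0.2036  0.1876] [-1.800e+02  1.000e-02 -9.648e+01] 0.011850705599279705 19.3
```

Request:
apply_moves(commands=[[[0,-0.03,0],0,1],[[0,-0.03,0],0,1]])

```text
clock: 19.47
tool_pos: [0.5107, -0.2037, 0.1875]
orientation: [180.0, 0.0, -96.5]
force: [-1.7, 2.1, -1.8]
opening: 0.0117
gripper_force: 30.0
```

```bash
python3 f.py
```

```text
[-1.72  2.11 -1.81] [ 1.03   0.224 -0.018] [ 0.5107 -0.2037  0.1875] [ 1.800e+02  2.000e-02 -9.648e+01] 0.01169680282759683 19.4667
```

Request:
apply_moves(commands=[[[0.01,0.15,0],0,1],[[0.02,0.25,0],0,1],[[0.02,0.25,0],0,1],[[0.02,0.25,-0.1],0,1],[[0.02,0.25,-0.2],0,1],[[0.02,0.25,-0.3],0,1],[[0.02,0.25,-0.3],0,1]])

```text
clock: 20.05
tool_pos: [0.5107, -0.2015, 0.1842]
orientation: [180.0, -0.0, -96.5]
force: [-0.3, 0.1, -4.3]
opening: 0.0118
gripper_force: 30.0
```

```bash
python3 f.py
```

```text
[-0.34  0.12 -4.3 ] [ 0.008  0.163 -0.035] [ 0.5107 -0.2015  0.1842] [179.97  -0.   -96.48] 0.01181112866209845 20.05
```

Request:
apply_moves(commands=[[[0,0,-0.1],0,1],[[0,0,-0.2],0,1],[[0,0,-0.2],0,1]])

```text
clock: 20.3
tool_pos: [0.5108, -0.2015, 0.1823]
orientation: [180.0, -0.0, -96.5]
force: [0.5, -0.3, -2.1]
opening: 0.0119
gripper_force: 30.0
```

```bash
python3 f.py
```

```text
[ 0.53 -0.32 -2.12] [0.061 0.136 0.019] [ 0.5108 -0.2015  0.1823] [179.98  -0.   -96.48] 0.011907615951993394 20.3
```

Request:
apply_moves(commands=[[[0,0,-0.1],0,1],[[0,0,-0.2],0,1],[[0,0,-0.3],0,1],[[0,0,-0.3],0,1]])

```text
clock: 20.63
tool_pos: [0.5107, -0.2014, 0.1793]
orientation: [180.0, 0.0, -96.5]
force: [1.1, -0.6, -2.6]
opening: 0.0116
gripper_force: 30.0
```

```bash
python3 f.py
```

```text
[ 1.12 -0.57 -2.59] [ 0.044  0.143 -0.018] [ 0.5107 -0.2014  0.1793] [179.98   0.   -96.48] 0.011637208374270546 20.6333
```

Request:
apply_moves(commands=[[[0,0,-0.05],0,1],[[0,0,-0.1],0,1],[[0,0,-0.1],0,1]])

```text
clock: 20.88
tool_pos: [0.5108, -0.2015, 0.1785]
orientation: [180.0, 0.0, -96.5]
force: [0.2, 0.5, -2.6]
opening: 0.0122
gripper_force: 30.0
```

```bash
python3 f.py
```

```text
[ 0.19  0.49 -2.64] [0.019 0.1   0.053] [ 0.5108 -0.2015  0.1785] [180.     0.   -96.48] 0.012212485762293892 20.8833
```

Request:
apply_moves(commands=[[[0,0,-0.05],0,1],[[0,0,-0.05],0,1],[[0,0,-0.05],0,1]])

```text
clock: 21.13
tool_pos: [0.5109, -0.2015, 0.1781]
orientation: [-180.0, 0.0, -96.5]
force: [0.8, -0.3, -3.1]
opening: 0.0115
gripper_force: 30.0
```

```bash
python3 f.py
```

```text
[ 0.76 -0.27 -3.13] [0.011 0.072 0.028] [ 0.5109 -0.2015  0.1781] [-180.      0.    -96.47] 0.011505499879443088 21.1333
```

Request:
apply_moves(commands=[[[0,0,-0.05],0,1],[[0,0,-0.05],0,1],[[0,0,-0.05],0,1]])

```text
clock: 21.38
tool_pos: [0.5109, -0.2015, 0.1775]
orientation: [180.0, -0.0, -96.5]
force: [-0.0, -0.0, -2.9]
opening: 0.012
gripper_force: 30.0
```

```bash
python3 f.py
```

```text
[-0.04 -0.03 -2.86] [0.028 0.117 0.01 ] [ 0.5109 -0.2015  0.1775] [180.    -0.   -96.47] 0.011952457632065802 21.3833
```

Request:
apply_moves(commands=[[[0,0,-0.05],0,1],[[0,0,-0.05],0,1],[[0,0,-0.05],0,1]])

```text
clock: 21.63
tool_pos: [0.511, -0.2015, 0.1773]
orientation: [-180.0, -0.0, -96.5]
force: [-0.3, 0.0, -0.9]
opening: 0.0115
gripper_force: 30.0
```

```bash
python3 f.py
```

```text
[-0.28  0.04 -0.86] [0.137 0.278 0.001] [ 0.511  -0.2015  0.1773] [-179.98   -0.    -96.47] 0.011531459478193222 21.6333
```

Request:
apply_moves(commands=[[[0,0,-0.03],0,1],[[0,0,-0.03],0,1],[[0,0,-0.03],0,0.7],[[0,0,-0.03],0,0.7],[[0,0,-0.03],0,0.7],[[0,0,-0.03],0,0.7],[[0,0,-0.03],0,0.7],[[0,0,-0.03],0,0.7]])

```text
clock: 22.3
tool_pos: [0.5109, -0.2015, 0.1767]
orientation: [-180.0, -0.0, -96.5]
force: [-0.4, -0.2, 0.1]
opening: 0.026
gripper_force: 0.0
```

```bash
python3 f.py
```

```text
[-0.4  -0.24  0.08] [0.049 0.1   0.029] [ 0.5109 -0.2015  0.1767] [-180.     -0.    -96.47] 0.02603636321091947 22.3
```

Request:
apply_moves(commands=[[[0,0,0.3],0,0.7],[[0,0,0.8],0,0.7],[[0,0,1.5],0,0.7],[[0,0,3],0,0.7],[[0,0,5],0,0.7],[[0,0,7],0,0.7],[[0,0,9],0,0.7],[[0,0,10],0,0.7],[[0,0,10],0,0.7],[[0,0,10],0,0.7],[[0,0,10],0,0.7],[[0,0,10],0,0.7]])

```text
clock: 23.3
tool_pos: [0.5103, -0.2013, 0.2756]
orientation: [179.9, 0.0, -96.5]
force: [0.1, 0.9, 0.1]
opening: 0.0265
gripper_force: 0.0
```

```bash
python3 f.py
python3 - <<'E'
from fit import *
w=snap('wrist');d=snap('side')
G=[.5109,-.2025,.180]
for p in(w,d):
  m=blue(p,proj(p,G),45 if p is w else 14);ys,xs=np.nonzero(m);print('blue',len(xs),xs.mean(),ys.mean(),xs.min(),xs.max(),ys.min(),ys.max(),'exp',proj(p,G))
  q=np.array([proj(p,X) for X in box([*G,np.radians(-6.5)],(0,0,0),(.006,.022,.02))]);print(q.min(0),q.max(0))
  for t in('gauge_grip','gauge_slot','gauge_notch'):print(t,[(np.round(a['at'],1).tolist(),round(a['score'],2)) for a in ctrl.spot_point(p,t)],)
  print(proj(p,np.array(G)+[-.0046,-.0417,-.042]))
E
```

```text
[0.05 0.86 0.12] [0.025 0.068 0.026] [ 0.5103 -0.2013  0.2756] [ 1.7989e+02  1.0000e-02 -9.6480e+01] 0.02646789411216262 23.3
blue 782 317.48849104859335 215.61125319693096 311 324 187 244 exp [317.9750675 213.8086833]
[310.44366234 184.77137549] [325.53692122 246.04972667]
gauge_grip [([316.3, 212.2], 0.73), ([318.5, 206.2], 0.68)]
gauge_slot [([316.7, 161.6], 0.92)]
gauge_notch [([319.3, 205.1], 0.67)]
[317.83033751 160.34779386]
blue 112 362.9732142857143 176.35714285714286 358 368 169 184 exp [363.77411569 177.20141252]
[356.98753833 167.57332996] [370.55647114 186.94556222]
gauge_grip [([363.4, 179.5], 0.76), ([260.8, 259.2], 0.67), ([194.7, 269.2], 0.51)]
gauge_slot [([253.5, 274.1], 0.9)]
gauge_notch [([260.9, 263.5], 0.81), ([360.3, 182.5], 0.61)]
[370.74740977 184.59395073]
```

The blue tab matches the predicted hanging pose in both cameras, and it stands upright. I'm handing the job in.

Request:
apply_moves(commands=[[[0,0,0],0,0.7],[[0,0,0],0,0.7],[[0,0,0],0,0.7],[[0,0,0],0,0.7],[[0,0,0],0,0.7],[[0,0,0],0,0.7]])

```text
clock: 24.2
tool_pos: [0.5109, -0.2015, 0.2768]
orientation: [-180.0, -0.0, -96.5]
force: [0.6, -0.0, -0.0]
opening: 0.0264
gripper_force: 0.0
```

Run:
```python
from fit import *
w=snap('wrist');m=blue(w,(318,214),45);ys,xs=np.nonzero(m);print(len(xs),xs.mean(),ys.mean())
print(ctrl.close_job())
```

```text
748 318.2072192513369 215.17780748663102
the job is handed in; nothing more can be done
None
```

The larger gauge is hanging by its notch on the stand's pin with the gripper clear, handed in at about 24 s; contact readings stayed around 5 N, the hand-in returned no verdict, and I viewed 12 pictures, over the limit of 10.

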